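# Turn a specimen cassette over in the clamshell cradle

## Task

Gently lay the blue-and-white specimen cassette, blue face up, into the pocket of the turnover cradle's blue leaf and fold the white leaf over it by its handle. Then lift the blue leaf by its handle and swing the closed pair right over to the other side, and fold the empty blue leaf back flat, so that the cassette lies seated in the white leaf with its white face up. Do not squeeze the cassette hard between the leaves or against them, and leave everything else on the bench where it stands.

Things in the scene. Friction and masses are not known exactly. Their poses are not given: they have to be found in the camera images.
- cassette: The specimen cassette: a loose block 110 x 50 x 24 mm (x, y, z), about 0.17 kg, lying flat on the bench. Its +z face (up at the start) is blue with two dark discs, its -z face is white with two amber windows. Origin at the centre of the white underside, x along the length.
- cassette_center (a point): Centre of the cassette (12 mm from both faces), axes as cassette.
- hinge (a point): Middle of the cradle's hinge line, 40 mm above the bench. The hinge runs along its x axis (level), z is up, y points from the blue leaf's home side (-y) to the white leaf's home side (+y). Both leaves swing half a turn about this line, each on its own, and stay where they are left (hinge friction 0.28 Nm each; leaf mass 0.22 kg).
- leaf_blue (a joint): Angle of the blue leaf (plate 146 x 66 x 8 mm with aluminium pocket fences). 0: flat at home on the hinge's -y side, pocket up; 1.57: upright; 3.14: swung right over to the +y side, pocket down. Starts at 0. Stops at 0 and 3.14. Lifted with the white leaf folded on it, it carries the cassette, which pushes the white leaf along ahead of it.
- leaf_white (a joint): Angle of the white leaf, the mirror image. 0: flat at home on the hinge's +y side, pocket up; 1.57: upright; 3.14: folded right over to the -y side, pocket down over the blue leaf. Starts at 0 to 0.3. Stops at 0 and 3.14. Folded, the two pocket floors are 26 mm apart around the 24 mm cassette; the leaves touch each other only through it.
- nest_blue (a point): Where the centre of a seated cassette lies in the blue leaf, 47 mm from the hinge line; at home the pocket floor is 12 mm below it, 27 mm above the bench. Pocket 114 x 55 mm, its length along the hinge (2 mm play, 3 mm on the handle side); fences 7 mm high at both ends and the corners, none over the middle 70 mm of the long sides (room for fingers). Axes as the hinge's at home.
- nest_white (a point): On the white leaf: where the centre of a fully seated cassette lies, 47 mm from the hinge line (at home at y = +47 mm of the hinge's frame). Same pocket. Axes as the hinge's when the leaf is at home.
- handle_blue (a point): Middle of the blue leaf's handle: a round black bar, 12 mm thick, parallel to the hinge, 62 mm free between two 8 mm steel arms, 120 mm from the hinge line and level with it (40 mm above the bench when flat, on either side). Open window of 42 mm from the bar's centre to the leaf's edge, nothing but the bench beneath. At x = -41 mm of the hinge's frame.
- handle_white (a point): Middle of the white leaf's handle, the same bar, 120 mm from the hinge line, at x = +41 mm of the hinge's frame, so the two handles lie end to end, not on top of each other, when the leaves are folded together.
- spare_center (a point): Centre of another cassette of the same size, green and grey: leave it alone.
- dish: Shallow glass dish, 90 mm across, 16 mm high; bystander. Origin under its centre.
- tub: White tub with blue cap, 68 mm across, 62 mm high; bystander. Origin under its centre.
- jar: Amber jar, 60 mm across, 75 mm high; bystander. Origin under its centre.
- brush: Lab brush lying on the bench; bystander.
- timer: White timer box 70 x 70 x 25 mm; bystander. Origin under its centre.
- cradle: The fixed turnover cradle; origin on the bench under the hinge's middle, axes as the hinge's. Grey base 190 x 150 mm, 10 mm high. Posts 14 mm thick stand 52 mm high on the hinge line at x = +/-84 mm, hinge ears at |x| = 63 to 75 mm; between the ears the middle is open, leaving room for a finger.
Mind the look-alikes: they are no part of the job. Leave any brown, red or yellow look-alike of the cassette alone.

How it is judged (in metres and radians):
On the way, in this order (a step that is already met when the one before it is completed fails the run):
1. the cassette lies seated in the flat blue leaf, blue face up (distance between cassette_center and nest_blue below 0.006 m and angle between the z axis of cassette and the z axis of nest_blue, either way round below 0.06 rad and angle between cassette's own z axis and vertical below 0.15 rad and value of joint leaf_blue below 0.1 rad), for 0.2 s.
2. the white leaf is folded over the cassette on the flat blue leaf (distance between cassette_center and nest_blue below 0.007 m and value of joint leaf_white above 3.04 rad and value of joint leaf_blue below 0.1 rad), for 0.2 s.
3. the closed pair, with the cassette between, is turned over to the white leaf's side (distance between cassette_center and nest_white below 0.007 m and value of joint leaf_white below 0.1 rad and value of joint leaf_blue above 3 rad), for 0.2 s.
At the end, for the whole second after the job is handed in: The cassette lies at rest, white face up (within 0.15 rad of level), seated in the white leaf's pocket (centre within 6 mm of nest_white, flat on its floor within 0.06 rad); both leaves lie flat at home (each joint under 0.1 rad) (distance between cassette_center and nest_white below 0.006 m and angle between the z axis of cassette and the z axis of nest_white, either way round below 0.06 rad and angle between cassette's own z axis and vertical above 2.99 rad and value of joint each of leaf_white, leaf_blue below 0.1 rad and linear speed of cassette below 0.01 m/s); the robot touches nothing.
It fails at once if a bystander (dish, tub, jar, brush, timer, spare cassette) is shifted by more than 20 mm (distance of any of dish, tub, jar, brush, timer, spare_center from where it was at the start of the episode above 0.02 m).
It fails at once if the cassette is squeezed between the leaves or pressed with more than 80 N (contact force between cassette and cradle above 80 N).
It also fails if it takes over 72 s, if anything falls off the work surface, if the arm or the gripper's body presses on something with over 40 N, if the wrist force passes 120 N, or if a joint passes its speed limit or range.

## Robot

A 6-joint arm with a two-finger parallel gripper is mounted at the origin on the work surface. World frame = base frame: x ahead of the robot, y to its left, z up, the work surface at z = 0. Lengths are in m, angles in degrees, forces in N, time in s.
With the tool pointing down it reaches from about 0.4 to 0.825 m from the base axis. Payload 7 kg.
Tool frame: the origin (TCP) lies midway between the tips of the shut fingers; the grasp point (between the pads) lies 19 mm behind it; z points along the fingers, x is the direction in which the jaws open and shut, and the axes are right-handed (so a half turn about z gives the same grasp; the last joint's range is limited). The gripper opens to 88 mm and grips with 3 to 60 N. Pads are 19 mm wide; open, the fingers measure 130 mm over their backs; the gripper's body (78 mm by 193 mm) begins 47 mm behind the grasp point.
Start: joints at [-49.326, 20.546, 0.682, 0, -70.136, -16.507], TCP at [0.276, -0.616, 0.227] pointing down, gripper open.
Joint ranges: [-176.03, 176.03], [-82.01, 121.73], [-58.28, 71.71], [-173.87, 95.51], [-174.79, -0.11], [-173.66, 173.66]. Speed limits (degrees/s): [136.94, 136.94, 172.46, 180, 180, 180].

## Interface

Orientations are given as [roll, pitch, yaw] about the fixed x, y, z axes, in that order (R = Rz(yaw) Ry(pitch) Rx(roll)).
In Python, from plant import * gives the robot as it stands. The module is installed in compiled form; this text tells all that it offers.
- The arm moves only by the shell command python3 -m pendant 'ROWS' [OPENING]. ROWS is JSON, a list that holds one entry, the list of rows, each a list of 6 numbers: the shift along the world's x, y, z in mm, then the turn, a rotation vector about the world's x, y, z in degrees. A call has 1 to 10 rows; each row is the pose to reach, as a shift and turn from the pose commanded when the call began; what a row does not reach only later rows make up. A row lasts 1/8 s, in which the tool goes at most 62.5 mm and 10.7 degrees, less where a joint would pass 70% of its speed; a pose out of reach is approached as far as the arm can. A call with a gripper value outside its range is refused whole. OPENING is the closure, from -1 (fully open) to 1 (shut), set as the call begins (- or left out, the last holds). The fingers move at their own pace and stop on an object; the grip force is fixed at half the most. Time passes only in rows, so rows that repeat a pose let the fingers close. It gives the time, the measured TCP pose, the force and the opening at its end, in the units of the state.
- get_obs(): the state, without advancing time (a new reading comes with each control period).
- snapshot(name): name is "scene" or "top"; returns a dict with "pixels" (384x512x3 uint8, red, green, blue), "depth" (384x512 float32, m along the optical axis (not along the pixel's ray), 0 where there is no reading), "fx", "fy", "cx", "cy" (pixels), "pose" (4x4, takes a point from camera to world coordinates). Camera axes: x right, y down, z forward; pixel columns grow to the right and rows downward; lengths in m; the calibration is good to about 2 mm. A picture is of the moment at which its call begins.
- close_job(): hands the job in, once; it reports no verdict.
The state is a dict: "clock": time; "joint_pos": joint angles; "qvel": joint speeds; "tau": joint torques, N m; "tool_pos": TCP position; "orientation": TCP orientation; "force": force on the tool from outside, world axes, zero at the start; "moment": the same for the moment, N m; "opening": finger opening in m.
Only numpy, scipy, OpenCV 4.12 (cv2) and the standard library are available. Lean on these libraries where they do the work, as an engineer would, in place of code of your own. Each camera call takes 0.05 s, during which the arm holds its last target. There are 200 camera calls.

## Working session

There is one attempt and no reset: what is moved stays moved. The work goes in short steps, Python scripts to look and compute and a shell command to move; the robot and the scene stay as the last step left them, time stands still between calls to the robot, and variables do not carry over. Pictures are saved under pics/ and viewed, about 8 in all and at most 12, crops included, and the job is handed in when it is done.

```bash
mkdir -p pics
cat > h.py <<'E'
from plant import *
import numpy as np, cv2, pickle
def snap(n,tag):
    s=snapshot(n); pickle.dump(s,open(f'pics/{tag}.pkl','wb'))
    cv2.imwrite(f'pics/{tag}.png',s['pixels'][:,:,::-1]); return s
def pts(s):
    h,w=s['depth'].shape; u,v=np.meshgrid(np.arange(w),np.arange(h)); d=s['depth']
    P=np.stack([(u-s['cx'])/s['fx']*d,(v-s['cy'])/s['fy']*d,d],-1)
    return P@s['pose'][:3,:3].T+s['pose'][:3,3]
def ray(s,u,v,z):
    r=s['pose'][:3,:3]@np.array([(u-s['cx'])/s['fx'],(v-s['cy'])/s['fy'],1]); o=s['pose'][:3,3]
    return o+r*(z-o[2])/r[2]
E
python3 - <<'E'
from h import *
for n in('top','scene'):
    s=snap(n,n+'0'); print(n,s['fx'],s['pose'].round(3).tolist())
a=cv2.imread('pics/top0.png');cv2.imwrite('pics/top0b.png',cv2.resize(a,(800,600),interpolation=cv2.INTER_CUBIC))
print(get_obs())
E
```

```text
top 432.84671715484245 [[-0.028, -0.991, 0.134, 0.343], [-1.0, 0.026, -0.016, -0.034], [0.012, -0.134, -0.991, 1.492], [0.0, 0.0, 0.0, 1.0]]
scene 373.9851088678319 [[0.292, 0.648, -0.704, 1.419], [0.956, -0.202, 0.211, -0.294], [-0.005, -0.735, -0.679, 0.891], [0.0, 0.0, 0.0, 1.0]]
{'clock': 0.1, 'joint_pos': array([-4.93273341e+01,  2.05861864e+01,  6.39615504e-01, -1.59178018e-02,
       -7.01356636e+01, -1.65061602e+01]), 'qvel': array([-0.0435563 , -0.05703274,  0.0573416 ,  0.03005344,  0.08152933,
       -0.10333267]), 'tau': array([-1.96507171e-03, -5.84161627e+01,  2.93752134e+01,  7.01552331e+00,
        1.01539999e-02, -5.56078805e-05]), 'tool_pos': array([ 0.27612267, -0.61547125,  0.22573952]), 'orientation': array([-1.79990982e+02, -8.30974855e-02,  1.14161080e+02]), 'force': array([-0.11598961,  0.55742211, -0.12981261]), 'moment': array([-0.01443036, -0.04045874, -0.01663233]), 'opening': 0.08756720756721037}
```

View pics/top0b.png

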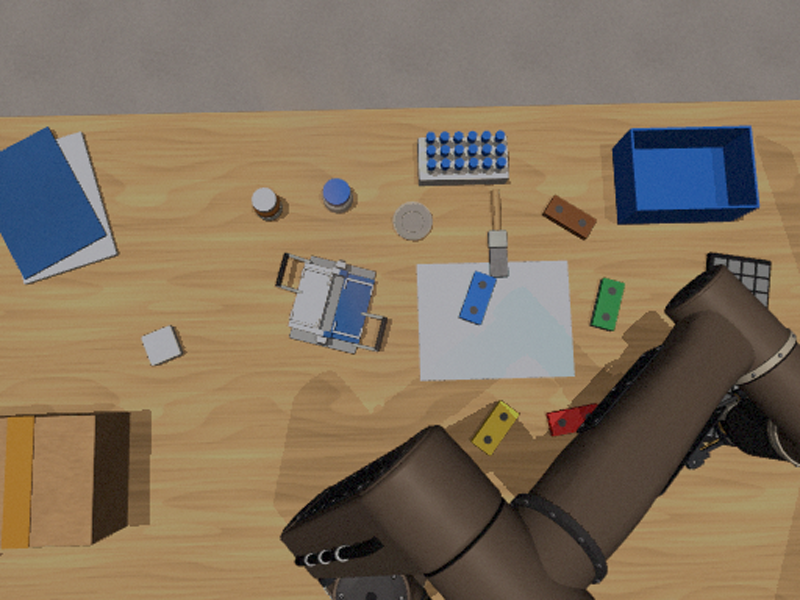

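View pics/scene0.png

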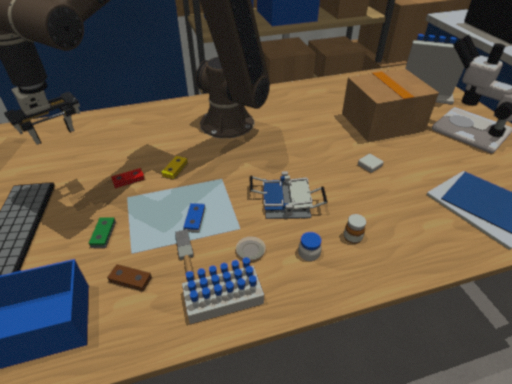

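Top view (800x600 px): the look-alikes are blue (478,298), green spare (607,304), brown (570,217), red (572,420) and yellow (495,427). The blue blocks of the binder, tray and cap are not cassettes. I choose the blue one with two dark discs at (478,298). The cradle is at (335,303), blue leaf on the right and white leaf on the left.

Run:
```python
from h import *
s=pickle.load(open('pics/top0.pkl','rb')); P=pts(s); im=s['pixels']
hsv=cv2.cvtColor(im,cv2.COLOR_RGB2HSV)
m=cv2.inRange(hsv,(95,120,60),(125,255,255))
n,l,st,c=cv2.connectedComponentsWithStats(m)
for i in range(1,n):
    if st[i,4]>60: 
        k=l==i; cnt=cv2.findContours(k.astype(np.uint8),0,2)[0][0]
        q=np.array([ray(s,u,v,.024)[:2] for u,v in cnt[:,0]],np.float32)*1000
        print(st[i],c[i].round(1),np.median(P[k],0).round(3),cv2.minAreaRect(q))
# black bars
m=(im.max(2)<60).astype(np.uint8); m[:, :170]=0;m[:,255:]=0;m[:155]=0;m[230:]=0
n,l,st,c=cv2.connectedComponentsWithStats(m)
for i in range(1,n):
    if st[i,4]>15: 
        k=l==i; pp=P[k]; print('black',st[i],c[i].round(1),np.median(pp,0).round(3)); 
        cnt=np.argwhere(k)[:,::-1]; q=np.array([ray(s,u,v,.045)[:2] for u,v in cnt],np.float32)*1000; print(cv2.minAreaRect(q))
a=im[150:240,165:340,::-1]; a=cv2.resize(a,None,fx=4.5,fy=4.5,interpolation=cv2.INTER_CUBIC)
cv2.imwrite('pics/c1.png',a)
```

```text
[   0   81   68   97 4108] [ 26.8 130.8] [0.774 0.724 0.018] ((785.902587890625, 731.3734741210938), (288.5561828613281, 197.64944458007812), 28.455612182617188)
[ 392   81   94   62 3978] [437.9 111.8] [ 0.808 -0.724  0.008] ((816.1038208007812, -721.7571411132812), (217.71095275878906, 321.7983703613281), 0.3619791269302368)
[273  93   6  15  65] [275.5  99.7] [ 0.849 -0.143  0.098] ((868.6856689453125, -148.710693359375), (17.678701400756836, 51.42531967163086), 88.01156616210938)
[282  93   6  16  65] [284.4  99.9] [ 0.845 -0.172  0.098] ((866.1033325195312, -180.40365600585938), (17.68747329711914, 55.1187629699707), 87.85125732421875)
[208 115  16  16 187] [215.9 122. ] [0.783 0.06  0.061] ((794.4261474609375, 61.83699035644531), (55.8689079284668, 49.73680877685547), 16.982065200805664)
[294 174  23  33 412] [305.2 190.1] [ 0.545 -0.24   0.023] ((545.3048706054688, -239.6507110595703), (49.34178924560547, 109.7845458984375), 68.3866195678711)
[214 180  22  35 422] [223.1 199.8] [0.517 0.043 0.027] ((528.7233276367188, 36.892967224121094), (61.97578811645508, 110.6745376586914), 73.86927795410156)
[207 211  23   9  72] [217.5 215.3] [0.467 0.064 0.028] ((468.5769348144531, 60.048431396484375), (75.91377258300781, 16.128490447998047), 76.33513641357422)
black [177 162   8  21  68] [180.2 172.1] [0.613 0.183 0.059]
((615.4600219726562, 185.00625610351562), (10.73172664642334, 71.34153747558594), 74.55821228027344)
black [241 203   7  21  42] [243.8 211.7] [ 0.475 -0.028  0.046]
((471.1389465332031, -25.167461395263672), (9.78234577178955, 68.41901397705078), 74.51189422607422)
```

View pics/c1.png

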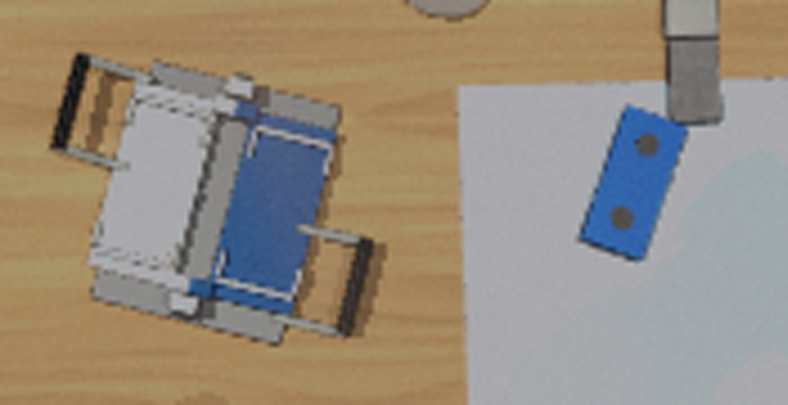

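The crop confirms the blue cassette with two discs at about (635,183). The brush head sits close to its upper corner, at (693,80). The blue leaf's pocket is at (275,215), and the bars are at (70,100) for white and (357,287) for blue. Next I refine the geometry.

Run:
```python
from h import *
def bar(s,th,z,box):
    im=s['pixels'];x0,x1,y0,y1=box
    m=np.zeros(im.shape[:2],np.uint8); m[y0:y1,x0:x1]=im[y0:y1,x0:x1].max(2)<th
    n,l,st,c=cv2.connectedComponentsWithStats(m); i=1+np.argmax(st[1:,4])
    w=np.clip(110-im.max(2).astype(float),0,None)*cv2.dilate((l==i).astype(np.uint8),np.ones((3,3)))
    v,u=np.nonzero(l==i); q=np.array([ray(s,a,b,z)[:2] for a,b in zip(u,v)])*1000
    print('bar',st[i],c[i],cv2.minAreaRect(q.astype(np.float32)),q.mean(0).round(1))
    return c[i]
s=pickle.load(open('pics/top0.pkl','rb')); t=pickle.load(open('pics/scene0.pkl','rb'))
bt=bar(s,75,.040,(236,252,198,226)); wt=bar(s,75,.050,(172,190,158,188))
bs=bar(t,75,.040,(244,258,170,215)); ws=bar(t,75,.050,(314,332,180,215))
def tri(a,b):
    A=[];B=[]
    for c,(u,v) in((s,a),(t,b)):
        d=c['pose'][:3,:3]@np.array([(u-c['cx'])/c['fx'],(v-c['cy'])/c['fy'],1]);d/=np.linalg.norm(d)
        M=np.eye(3)-np.outer(d,d);A.append(M);B.append(M@c['pose'][:3,3])
    return np.linalg.solve(sum(A),sum(B))*1000
b=tri(bt,bs);w=tri(wt,ws);print('tri blue',b.round(1),'white',w.round(1))
for u,v in((218.3,168.4),(205.7,217.3)): print('post',(ray(s,u,v,.052)*1000).round(1))
# leaf/cassette edges in scene view: cassette
for c,nm in((s,'top'),(t,'scene')):
    hsv=cv2.cvtColor(c['pixels'],cv2.COLOR_RGB2HSV); m=cv2.inRange(hsv,(95,120,60),(125,255,255))
    n,l,st,ce=cv2.connectedComponentsWithStats(m)
    for i in range(1,n):
        if 60<st[i,4]<600: print(nm,st[i],(ray(c,*ce[i],.024)*1000).round(1),(ray(c,*ce[i],.027)*1000).round(1))
a=t['pixels'][155:255,170:345,::-1]
cv2.imwrite('pics/c2.png',cv2.resize(a,None,fx=4.5,fy=4.5,interpolation=cv2.INTER_CUBIC))
```

```text
bar [240 203   8  22  78] [243.43589744 213.26923077] ((469.7879333496094, -25.51411247253418), (11.447576522827148, 71.9081039428711), 74.56328582763672) [470.  -25.6]
bar [176 162   9  21  72] [180.25       172.05555556] ((614.404296875, 183.8167724609375), (11.585711479187012, 72.72000122070312), 74.55355834960938) [614.4 184. ]
bar [249 176   4  15  38] [250.65789474 183.81578947] ((468.8158264160156, -25.776195526123047), (10.321051597595215, 74.5653305053711), 73.4009780883789) [473.6 -26.7]
bar [321 187   6  15  36] [323.52777778 194.16666667] ((606.1317138671875, 186.9252166748047), (8.367217063903809, 69.09982299804688), 75.16264343261719) [607.3 186.5]
tri blue [470.2 -25.6  36.7] white [613.2 183.1  55.9]
post [623.2  55.4  52. ]
post [458.9 100.2  52. ]
top [273  93   6  15  65] [ 869.6 -148.6   24. ] [ 868.6 -148.4   27. ]
top [282  93   6  16  65] [ 868.4 -180.1   24. ] [ 867.3 -179.8   27. ]
top [208 115  16  16 187] [793.7  62.6  24. ] [792.8  62.4  27. ]
top [294 174  23  33 412] [ 545.2 -239.3   24. ] [ 544.8 -238.8   27. ]
top [214 180  22  35 422] [519.4  42.7  24. ] [519.   42.6  27. ]
top [207 211  23   9  72] [466.9  62.7  24. ] [466.6  62.5  27. ]
scene [264 183  19  20 327] [523.5  38.6  24. ] [526.6  37.5  27. ]
scene [184 204  20  25 356] [ 554.5 -241.9   24. ] [ 557.5 -242.1   27. ]
scene [301 233  20  17 270] [761.5  76.2  24. ] [763.8  75.   27. ]
scene [243 258  13  28 171] [ 813.5 -131.8   24. ] [ 815.6 -132.3   27. ]
scene [232 261  13  28 172] [ 815.4 -164.5   24. ] [ 817.5 -164.9   27. ]
scene [221 263  13  29 174] [ 814.7 -196.8   24. ] [ 816.8 -197.1   27. ]
scene [210 266  12  29 176] [ 815.5 -229.1   24. ] [ 817.6 -229.3   27. ]
scene [198 269  12  29 178] [ 815.1 -261.9   24. ] [ 817.2 -262.    27. ]
scene [186 272  12  29 185] [ 814.2 -294.5   24. ] [ 816.3 -294.5   27. ]
```

View pics/c2.png

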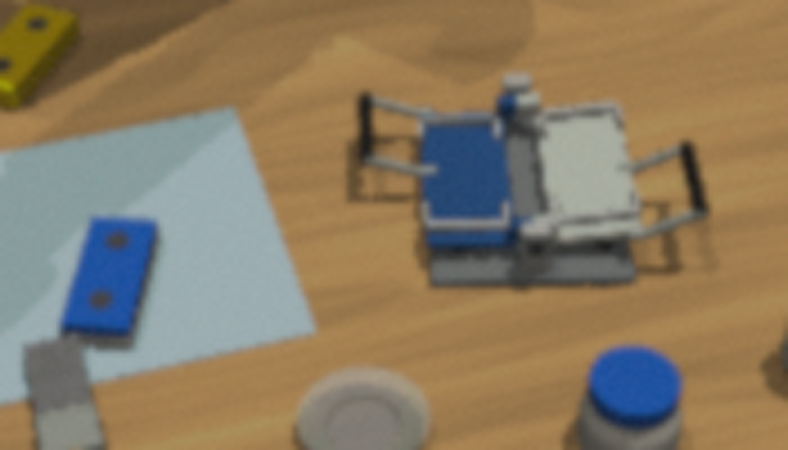

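Estimates: the cassette is at (545,-240) mm with its length along -21.6°. The hinge is at (541,79) with yaw -15.4°, and the posts and blue bar agree within 1.5 mm. That puts nest_blue at about (529,34). The scene crop shows the white leaf raised slightly and the brush clear of the cassette's long sides. Moving above the cassette.

```bash
python3 -m pendant '[[[20,30,0,0,0,-4],[55,75,0,0,0,-10],[90,125,-20,0,0,-16],[130,180,-40,0,0,-23],[170,235,-60,0,0,-30],[205,285,-80,0,0,-36],[235,330,-100,0,0,-41],[258,360,-120,0,0,-45],[269,376,-136,0,0,-45.8],[269,376,-136,0,0,-45.8]]]' -1
```

```text
clock: 1.35
tool_pos: [0.545, -0.2383, 0.0888]
orientation: [-179.8, 0.0, 68.5]
force: [0.5, -0.1, 0.6]
opening: 0.0875
```

```bash
python3 -m pendant '[[[0,-1,-20,0,0,0],[0,-1,-45,0,0,0],[0,-1,-65,0,0,0],[0,-1,-78,0,0,0],[0,-1,-84,0,0,0],[0,-1,-84,0,0,0]]]' -1 && python3 -m pendant '[[[0,0,0,0,0,0],[0,0,0,0,0,0],[0,0,0,0,0,0],[0,0,0,0,0,0],[0,0,0,0,0,0],[0,0,0,0,0,0]]]' 1
```

```text
clock: 2.1
tool_pos: [0.5453, -0.2411, 0.0067]
orientation: [180.0, 0.0, 68.4]
force: [-0.0, -0.1, -0.2]
opening: 0.0875
clock: 2.85
tool_pos: [0.5454, -0.2408, 0.0067]
orientation: [180.0, -0.0, 68.4]
force: [-0.5, 1.4, 2.6]
opening: 0.0497
```

```bash
python3 -m pendant '[[[0,0,15,0,0,0],[0,0,50,0,0,0],[0,10,85,0,0,0],[-2,40,100,0,0,1],[-5,85,100,0,0,2],[-8,135,100,0,0,3],[-11,185,100,0,0,4.2],[-14,230,95,0,0,5.2],[-16,260,85,0,0,6.2],[-16,273,70,0,0,6.2]]]' 1 && python3 -m pendant '[[[0,0,-10,0,0,0],[0,0,-20,0,0,0],[0,0,-20,0,0,0],[0,0,-20,0,0,0]]]'
python3 - <<'E'
from h import *
s=snap('top','top1');t=snap('scene','scene1');print(get_obs()['tool_pos'])
a=cv2.resize(s['pixels'][150:240,165:255,::-1],None,fx=4.4,fy=4.4,interpolation=cv2.INTER_CUBIC)
b=cv2.resize(t['pixels'][150:240,235:340,::-1],(400,396),interpolation=cv2.INTER_CUBIC)
cv2.imwrite('pics/c3.png',np.hstack([a,b]))
E
```

```text
clock: 4.1
tool_pos: [0.5298, 0.0338, 0.0773]
orientation: [179.9, -0.1, 74.7]
force: [-0.1, 0.2, -1.7]
opening: 0.0499
clock: 4.6
tool_pos: [0.5295, 0.0315, 0.0567]
orientation: [180.0, 0.0, 74.5]
force: [0.2, 0.9, -1.4]
opening: 0.05
[0.52966241 0.0318446  0.05694023]
```

View pics/c3.png

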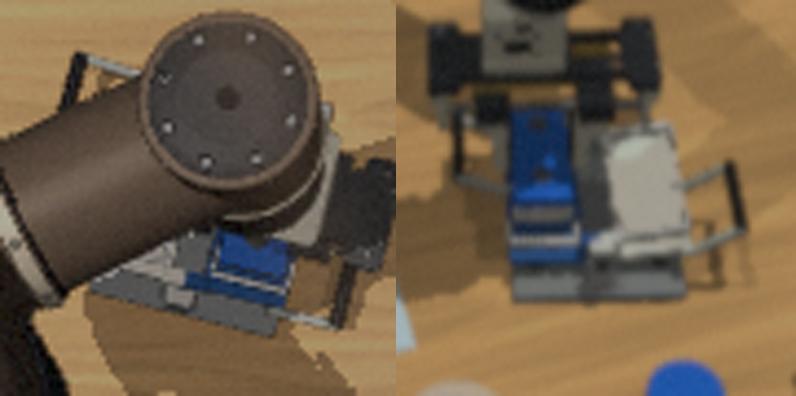

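The cassette hangs over the blue pocket, end at about (545,215) in the right-hand view, and lines up with the fences. Lowering by feel.

```bash
python3 -m pendant '[[[-0.5,0.7,-4,0,0,0],[-0.5,0.7,-8,0,0,0],[-0.5,0.7,-11,0,0,0],[-0.5,0.7,-14,0,0,0],[-0.5,0.7,-16,0,0,0],[-0.5,0.7,-18,0,0,0],[-0.5,0.7,-18,0,0,0]]]'
```

```text
clock: 5.58
tool_pos: [0.5288, 0.0329, 0.0384]
orientation: [-180.0, 0.0, 74.6]
force: [0.2, 0.7, -2.2]
opening: 0.05
```

```bash
python3 -m pendant '[[[0,0,-1,0,0,0],[0,0,-2,0,0,0],[0,0,-3,0,0,0],[0,0,-4,0,0,0],[0,0,-4,0,0,0],[0,0,-4,0,0,0]]]'
```

```text
clock: 6.32
tool_pos: [0.529, 0.0329, 0.0351]
orientation: [180.0, -0.0, 74.6]
force: [-1.9, 0.6, 4.7]
opening: 0.0495
```

```bash
python3 -m pendant '[[[0,0,-0.5,0,0,0],[0,0,-1,0,0,0],[0,0,-1,0,0,0],[0,0,-1,0,0,0]]]'
```

```text
clock: 6.82
tool_pos: [0.5291, 0.0329, 0.0348]
orientation: [180.0, -0.0, 74.6]
force: [-3.5, 0.3, 13.2]
opening: 0.0495
```

```bash
python3 -m pendant '[[[0,0,0,0,0,0],[0,0,0,0,0,0],[0,0,0,0,0,0],[0,0,0,0,0,0]]]' -0.4 && python3 -m pendant '[[[0,0,10,0,0,0],[0,0,30,0,0,0],[0,0,60,0,0,0],[0,-10,100,0,0,0],[0,-50,125,0,0,0],[0,-100,135,0,0,0],[0,-150,135,0,0,0],[0,-180,135,0,0,0],[0,-190,135,0,0,0]]]'
python3 - <<'E'
from h import *
s=snap('top','top2');t=snap('scene','scene2')
P=pts(s); T=pts(t)
h=np.array([.5411,.0788]);a=np.radians(-15.4);hx=np.array([np.cos(a),np.sin(a)]);hy=np.array([-hx[1],hx[0]])
for c,nm in((s,'top'),(t,'scene')):
    Q=pts(c); rel=Q[...,:2]-h; X=rel@hx;Y=rel@hy
    hsv=cv2.cvtColor(c['pixels'],cv2.COLOR_RGB2HSV); m=cv2.inRange(hsv,(95,120,60),(125,255,255))>0
    k=m&(abs(X)<.06)&(Y<-.015)&(Y>-.085)&(Q[...,2]>.042)
    print(nm,k.sum(),'ctr',X[k].mean(),Y[k].mean(),'z',[Q[...,2][k&b].mean().round(4) for b in(X<-.03,X>.03,Y<-.055,Y>-.04)])
    v,u=np.nonzero(k); q=np.array([(ray(c,p,r,.051)[:2]-h) for p,r in zip(u,v)])
    print(cv2.minAreaRect(np.float32(np.c_[q@hx,q@hy]*1000)))
A=cv2.resize(s['pixels'][150:240,165:255,::-1],None,fx=4.4,fy=4.4,interpolation=cv2.INTER_CUBIC)
b=cv2.resize(t['pixels'][150:240,235:340,::-1],(400,396),interpolation=cv2.INTER_CUBIC)
cv2.imwrite('pics/c4.png',np.hstack([A,b]))
E
```

```text
clock: 7.32
tool_pos: [0.5288, 0.0329, 0.0334]
orientation: [-180.0, 0.0, 74.6]
force: [0.3, -0.5, 0.3]
opening: 0.0616
clock: 8.45
tool_pos: [0.5286, -0.1587, 0.1691]
orientation: [180.0, -0.0, 74.4]
force: [-0.1, 1.0, -0.4]
opening: 0.0612
top 0 ctr nan nan z [np.float64(nan), np.float64(nan), np.float64(nan), np.float64(nan)]<stdin>:9: RuntimeWarning: Mean of empty slice.
  ret = ret.dtype.type(ret / rcount)
Traceback (most recent call last):
ValueError: matmul: Input operand 1 has a mismatch in its core dimension 0, with gufunc signature (n?,k),(k,m?)->(n?,m?) (size 2 is different from 0)
```

```bash
cat > chk.py <<'E'
from h import *
def chk(tag,view=('top','scene')):
    h=np.array([.5411,.0788]);a=np.radians(-15.4);hx=np.array([np.cos(a),np.sin(a)]);hy=np.array([-hx[1],hx[0]])
    for nm in view:
        c=pickle.load(open(f'pics/{nm}{tag}.pkl','rb'));Q=pts(c); rel=Q[...,:2]-h; X=rel@hx;Y=rel@hy
        hsv=cv2.cvtColor(c['pixels'],cv2.COLOR_RGB2HSV); m=cv2.inRange(hsv,(95,120,60),(125,255,255))>0
        k=m&(abs(X)<.07)&(Y<-.01)&(Y>-.09)&(Q[...,2]>.042)&(Q[...,2]<.08)
        if k.sum()<20: print(nm,'none');continue
        print(nm,k.sum(),'z',[Q[...,2][k&b].mean().round(4) for b in(X<-.03,X>.03,Y<-.055,Y>-.04)])
        v,u=np.nonzero(k); q=np.array([(ray(c,p,r,.051)[:2]-h) for p,r in zip(u,v)])
        print(cv2.minAreaRect(np.float32(np.c_[q@hx,q@hy]*1000)))
    s,t=[pickle.load(open(f'pics/{n}{tag}.pkl','rb')) for n in('top','scene')]
    A=cv2.resize(s['pixels'][150:240,165:255,::-1],None,fx=4.4,fy=4.4,interpolation=cv2.INTER_CUBIC)
    b=cv2.resize(t['pixels'][150:240,235:340,::-1],(400,396),interpolation=cv2.INTER_CUBIC)
    cv2.imwrite(f'pics/v{tag}.png',np.hstack([A,b]))
E
python3 -c "
from chk import *
chk('2')"
```

```text
top none
scene 308 z [np.float64(0.0525), np.float64(0.0522), np.float64(0.0532), np.float64(0.0523)]
((3.3591575622558594, -43.857666015625), (55.77132797241211, 112.3505859375), 87.33812713623047)
```

View pics/v2.png

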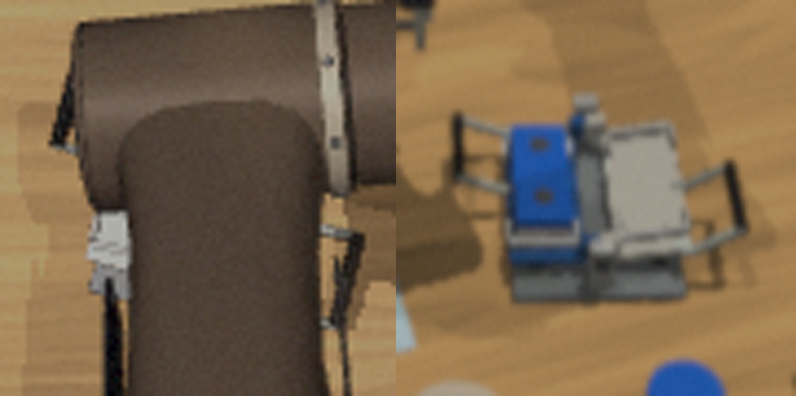

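The picture shows the cassette blue face up inside the fences at (543,180), level, and the white leaf undisturbed. Now the white handle, with its bar at about (613,182,56).

```bash
python3 -m pendant '[[[10,40,0,0,0,0],[22,90,0,0,0,0],[35,140,0,0,0,0],[47,190,0,0,0,0],[60,240,0,0,0,0],[70,285,0,0,0,0],[80,320,-10,0,0,0],[84,338,-30,0,0,0],[84,341,-55,0,0,0],[84,341,-55,0,0,0]]]' 0.4
python3 - <<'E'
from h import *
t=snap('scene','scene3');s=snap('top','top3');print(get_obs()['tool_pos'])
b=cv2.resize(t['pixels'][130:230,260:375,::-1],None,fx=5,fy=5,interpolation=cv2.INTER_CUBIC)
cv2.imwrite('pics/v3.png',b)
E
```

```text
clock: 9.8
tool_pos: [0.6108, 0.1837, 0.1109]
orientation: [-179.8, 0.2, 74.6]
force: [0.4, -0.5, -0.0]
opening: 0.0261
[0.61263973 0.18378691 0.11374318]
```

View pics/v3.png

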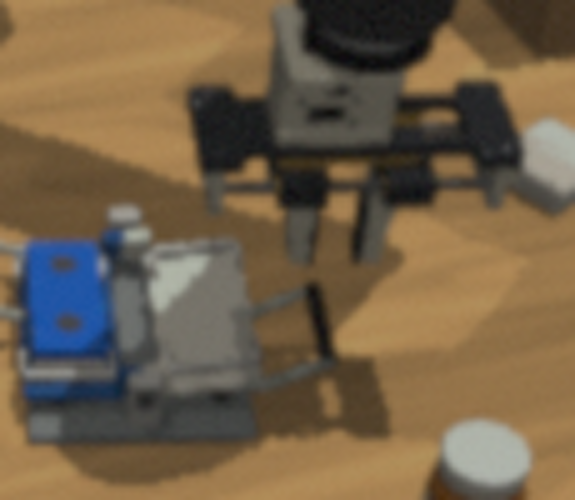

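Run:
```python
from h import *
for f in('scene3','top0'):
    c=pickle.load(open(f'pics/{f}.pkl','rb'));Ti=np.linalg.inv(c['pose'])
    for p in((.6126,.1838,.056),(.613,.182,.056),(.6126,.1838,.1137)):
        q=Ti@np.array([*p,1]);print(f,p,c['fx']*q[0]/q[2]+c['cx'],c['fy']*q[1]/q[2]+c['cy'])
```

```text
scene3 (0.6126, 0.1838, 0.056) 323.64734500156305 193.983228067887
scene3 (0.613, 0.182, 0.056) 323.1976705959031 194.17097376779552
scene3 (0.6126, 0.1838, 0.1137) 325.78592115934026 180.67095128010925
top0 (0.6126, 0.1838, 0.056) 180.04393444360005 172.24475147377314
top0 (0.613, 0.182, 0.056) 180.57982076971084 172.113894638257
top0 (0.6126, 0.1838, 0.1137) 177.30247808341522 169.01701973715282
```

```bash
python3 -m pendant '[[[0,-0.5,-20,0,0,0],[0,-0.5,-40,0,0,0],[0,-0.5,-55,0,0,0],[0,-0.5,-67,0,0,0],[0,-0.5,-75,0,0,0],[0,-0.5,-75,0,0,0]]]' && python3 -m pendant '[[[0,0,0,0,0,0],[0,0,0,0,0,0],[0,0,0,0,0,0],[0,0,0,0,0,0]]]' 1
```

```text
clock: 10.65
tool_pos: [0.6126, 0.1832, 0.0382]
orientation: [-180.0, 0.0, 74.6]
force: [0.1, 0.3, 0.5]
opening: 0.0261
clock: 11.15
tool_pos: [0.6128, 0.1827, 0.0388]
orientation: [180.0, 0.0, 74.6]
force: [0.3, -5.2, 1.7]
opening: 0.0113
```

Bar gripped, and its position fits the hinge estimate. Working out the arc offsets.

Run:
```python
import numpy as np
def arc(a0,a1,n=10):
    for a in np.linspace(a0,a1,n+1)[1:]:
        dY=120*(np.cos(a)-np.cos(a0));dZ=120*(np.sin(a)-np.sin(a0));print([round(float(v),1) for v in(.2656*dY,.9641*dY,dZ)],end=',')
    print()
k=[.13,.85,1.6,2.35,3.09]
for p,q in zip(k,k[1:]): arc(p,q)
```

```text
[-0.4, -1.4, 8.5],[-0.9, -3.3, 16.9],[-1.6, -5.9, 25.1],[-2.5, -9.0, 33.2],[-3.5, -12.6, 40.9],[-4.6, -16.8, 48.4],[-5.9, -21.5, 55.5],[-7.3, -26.7, 62.3],[-8.9, -32.3, 68.7],[-10.6, -38.4, 74.6],
[-1.9, -6.7, 5.7],[-3.8, -13.8, 10.8],[-5.9, -21.3, 15.4],[-8.0, -29.1, 19.4],[-10.2, -37.1, 22.7],[-12.5, -45.4, 25.5],[-14.8, -53.8, 27.6],[-17.2, -62.4, 29.0],[-19.6, -71.1, 29.7],[-22.0, -79.7, 29.8],
[-2.4, -8.7, -0.6],[-4.8, -17.2, -1.9],[-7.1, -25.7, -3.8],[-9.4, -34.0, -6.4],[-11.6, -42.1, -9.6],[-13.8, -50.0, -13.5],[-15.8, -57.5, -17.9],[-17.8, -64.7, -22.9],[-19.7, -71.5, -28.5],[-21.5, -77.9, -34.6],
[-1.6, -5.9, -6.5],[-3.1, -11.2, -13.4],[-4.4, -16.1, -20.7],[-5.6, -20.5, -28.3],[-6.7, -24.3, -36.3],[-7.6, -27.5, -44.5],[-8.3, -30.1, -53.0],[-8.8, -32.1, -61.6],[-9.2, -33.5, -70.3],[-9.4, -34.2, -79.2],
```

```bash
python3 -m pendant '[[[-0.4,-1.4,8.5,0,0,0],[-0.9,-3.3,17,0,0,0],[-1.6,-5.9,25,0,0,0],[-2.5,-9,33,0,0,0],[-3.5,-12.6,41,0,0,0],[-4.6,-16.8,48.4,0,0,0],[-5.9,-21.5,55.5,0,0,0],[-7.3,-26.7,62.3,0,0,0],[-8.9,-32.3,68.7,0,0,0],[-10.6,-38.4,74.6,0,0,0]]]'
```

```text
clock: 12.4
tool_pos: [0.6031, 0.147, 0.1149]
orientation: [179.9, -0.2, 74.6]
force: [-0.8, 9.6, 1.1]
opening: 0.0109
```

```bash
python3 -m pendant '[[[-1.9,-6.7,5.7,0,0,0],[-3.8,-13.8,10.8,0,0,0],[-5.9,-21.3,15.4,0,0,0],[-8,-29.1,19.4,0,0,0],[-10.2,-37.1,22.7,0,0,0],[-12.5,-45.4,25.5,0,0,0],[-14.8,-53.8,27.6,0,0,0],[-17.2,-62.4,29,0,0,0],[-19.6,-71.1,29.7,0,0,0],[-22,-79.7,29.8,0,0,0]]]' && python3 -m pendant '[[[-2.4,-8.7,-0.6,0,0,0],[-4.8,-17.2,-1.9,0,0,0],[-7.1,-25.7,-3.8,0,0,0],[-9.4,-34,-6.4,0,0,0],[-11.6,-42.1,-9.6,0,0,0],[-13.8,-50,-13.5,0,0,0],[-15.8,-57.5,-17.9,0,0,0],[-17.8,-64.7,-23,0,0,0],[-19.7,-71.5,-28.5,0,0,0],[-21.5,-77.9,-34.6,0,0,0]]]'
```

```text
clock: 13.65
tool_pos: [0.5809, 0.0662, 0.1455]
orientation: [179.8, -0.2, 74.6]
force: [-1.4, 5.5, 6.5]
opening: 0.0113
clock: 14.9
tool_pos: [0.5586, -0.013, 0.1079]
orientation: [-180.0, 0.0, 74.6]
force: [0.2, 3.0, 2.9]
opening: 0.0109
```

```bash
python3 -m pendant '[[[-1.6,-5.9,-6.5,0,0,0],[-3.1,-11.2,-13.4,0,0,0],[-4.4,-16.1,-20.7,0,0,0],[-5.6,-20.5,-28.3,0,0,0],[-6.7,-24.3,-36.3,0,0,0],[-7.6,-27.5,-44.5,0,0,0],[-8.3,-30.1,-53,0,0,0],[-8.8,-32.1,-60,0,0,0],[-9.1,-33.3,-66,0,0,0],[-9.1,-33.3,-68,0,0,0]]]'
```

```text
clock: 16.15
tool_pos: [0.5492, -0.0462, 0.0399]
orientation: [-180.0, 0.0, 74.6]
force: [-1.0, 1.1, 2.6]
opening: 0.0111
```

```bash
python3 -m pendant '[[[-0.2,-0.6,-4,0,0,0],[-0.3,-0.9,-8,0,0,0],[-0.3,-0.9,-11,0,0,0],[-0.3,-0.9,-13,0,0,0],[-0.3,-0.9,-13,0,0,0]]]'
```

```text
clock: 16.77
tool_pos: [0.5488, -0.0474, 0.0269]
orientation: [-180.0, 0.1, 74.6]
force: [-0.6, -5.7, -0.4]
opening: 0.011
```

```bash
python3 -m pendant '[[[0,0,0,0,0,0],[0,0,0,0,0,0],[0,0,0,0,0,0],[0,0,15,0,0,0],[0,0,40,0,0,0],[0,0,75,0,0,0],[-10,3,105,0,0,0],[-40,11,105,0,0,0],[-70,19,105,0,0,0],[-79,21.8,105,0,0,0]]]' 0.4 && python3 -m pendant '[[[0,0,-10,0,0,0],[0,0,-25,0,0,0],[0,0,-25,0,0,0]]]'
python3 - <<'E'
from h import *
t=snap('scene','scene4');s=snap('top','top4');print(get_obs()['tool_pos'])
b=cv2.resize(t['pixels'][130:235,225:345,::-1],(480,420),interpolation=cv2.INTER_CUBIC)
cv2.imwrite('pics/v4.png',b)
Q=pts(t);h=np.array([.5411,.0788]);a=np.radians(-15.4);hx=np.array([np.cos(a),np.sin(a)]);hy=np.array([-hx[1],hx[0]])
rel=Q[...,:2]-h;X=rel@hx;Y=rel@hy
for y in(-25,-40,-55,-70):
    k=(abs(Y*1000-y)<6)&(X>0)&(X<.055);print(y,k.sum(),np.percentile(Q[...,2][k],[10,50,90]).round(4))
k=(X>.015)&(X<.07)&(abs(Y+.12)<.03)&(t['pixels'].max(2)<80);print('bar',k.sum(),Q[k].mean(0) if k.any() else 0, Y[k].mean())
E
```

```text
clock: 18.02
tool_pos: [0.4692, -0.0248, 0.1337]
orientation: [179.9, -0.1, 74.6]
force: [0.1, 0.2, 0.5]
opening: 0.0263
clock: 18.4
tool_pos: [0.4702, -0.0253, 0.1062]
orientation: [-179.9, 0.1, 74.6]
force: [0.9, -0.4, 0.9]
opening: 0.0264
[ 0.47087301 -0.02516462  0.10721514]
-25 43 [0.0616 0.0641 0.0654]
-40 41 [0.0628 0.065  0.0677]
-55 41 [0.0638 0.0655 0.0678]
-70 40 [0.0633 0.0666 0.0677]
bar 39 [ 0.55176581 -0.04742166  0.05376726] -0.11885735166066572
```

View pics/v4.png

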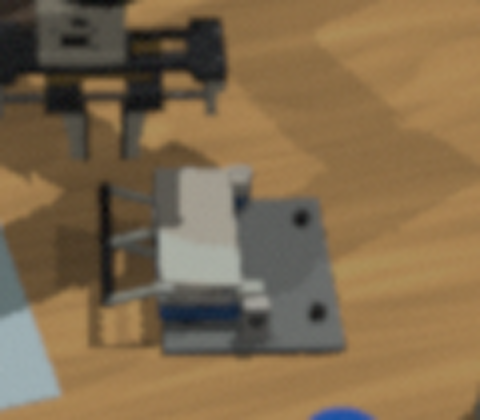

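The white leaf is folded over and the two bars lie end to end at (107,240). The leaf slope puts it near 3.09 rad. Checking against the blue bar's known height, using the same depth image.

Run:
```python
from h import *
t=pickle.load(open('pics/scene4.pkl','rb'));Q=pts(t);h=np.array([.5411,.0788]);a=np.radians(-15.4);hx=np.array([np.cos(a),np.sin(a)]);hy=np.array([-hx[1],hx[0]])
rel=Q[...,:2]-h;X=rel@hx;Y=rel@hy;d=t['pixels'].max(2)<80
for lo,hi in((-.075,-.04),(-.04,-.01),(.01,.04),(.04,.075)):
    k=(X>lo)&(X<hi)&(abs(Y+.12)<.02)&d&(Q[...,2]>.025)&(Q[...,2]<.09);print(lo,k.sum(),np.percentile(Q[...,2][k],[20,50,80]).round(4),Y[k].mean().round(4))
```

```text
-0.075 22 [0.0438 0.0461 0.0479] -0.1168
-0.04 19 [0.0452 0.0459 0.0475] -0.1186
0.01 19 [0.0523 0.0535 0.0544] -0.1191
0.04 28 [0.0514 0.0541 0.0555] -0.1189
```

Relative to the blue bar the white bar is 7.8 mm higher, so the leaf is at about 3.08 rad, above 3.04. On to gripping the blue handle.

```bash
python3 -m pendant '[[[-0.5,-0.5,-20,0,0,0],[-0.5,-0.5,-40,0,0,0],[-0.5,-0.5,-60,0,0,0],[-0.5,-0.5,-75,0,0,0],[-0.5,-0.5,-85,0,0,0],[-0.5,-0.5,-85,0,0,0]]]' && python3 -m pendant '[[[0,0,0,0,0,0],[0,0,0,0,0,0],[0,0,0,0,0,0],[0,0,0,0,0,0]]]' 1
```

```text
clock: 19.25
tool_pos: [0.4698, -0.0256, 0.022]
orientation: [-180.0, 0.0, 74.6]
force: [0.6, 0.2, 0.8]
opening: 0.0264
clock: 19.75
tool_pos: [0.4701, -0.0258, 0.0229]
orientation: [180.0, 0.0, 74.6]
force: [1.0, -6.4, 4.9]
opening: 0.0108
```

Run:
```python
import numpy as np
def arc(a0,a1,n=10):
    for a in np.linspace(a0,a1,n+1)[1:]:
        dY=-120*(np.cos(a)-np.cos(a0));dZ=120*(np.sin(a)-np.sin(a0));print([round(float(v),1) for v in(.2656*dY,.9641*dY,dZ)],end=',')
    print()
k=[0,.6,1.2,1.8,2.4,2.9]
for p,q in zip(k,k[1:]): arc(p,q)
arc(2.9,3.12,6)
```

```text
[0.1, 0.2, 7.2],[0.2, 0.8, 14.4],[0.5, 1.9, 21.5],[0.9, 3.3, 28.5],[1.4, 5.2, 35.5],[2.0, 7.4, 42.3],[2.8, 10.1, 48.9],[3.6, 13.1, 55.4],[4.5, 16.5, 61.7],[5.6, 20.2, 67.8],
[1.1, 4.1, 5.8],[2.3, 8.5, 11.4],[3.6, 13.2, 16.6],[5.0, 18.3, 21.6],[6.5, 23.6, 26.2],[8.0, 29.1, 30.5],[9.6, 34.9, 34.5],[11.3, 41.0, 38.1],[13.0, 47.2, 41.3],[14.8, 53.6, 44.1],
[1.8, 6.5, 2.4],[3.6, 13.2, 4.4],[5.5, 20.0, 6.0],[7.4, 26.8, 7.1],[9.3, 33.7, 7.9],[11.2, 40.7, 8.1],[13.1, 47.6, 8.0],[15.0, 54.5, 7.4],[16.9, 61.4, 6.4],[18.8, 68.2, 5.0],
[1.8, 6.7, -1.8],[3.7, 13.3, -4.1],[5.4, 19.7, -6.8],[7.2, 26.0, -9.8],[8.8, 32.1, -13.3],[10.5, 38.0, -17.1],[12.0, 43.7, -21.3],[13.5, 49.1, -25.8],[14.9, 54.2, -30.6],[16.3, 59.0, -35.8],
[1.0, 3.8, -4.5],[2.0, 7.4, -9.2],[3.0, 10.7, -14.1],[3.8, 13.8, -19.2],[4.6, 16.7, -24.4],[5.3, 19.3, -29.8],[6.0, 21.6, -35.3],[6.5, 23.7, -40.9],[7.0, 25.5, -46.6],[7.4, 27.0, -52.3],
[0.3, 0.9, -4.3],[0.5, 1.7, -8.6],[0.7, 2.4, -13.0],[0.8, 2.8, -17.3],[0.9, 3.2, -21.7],[0.9, 3.3, -26.1],
```

```bash
python3 -m pendant '[[[0.1,0.2,7.2,0,0,0],[0.2,0.8,14.4,0,0,0],[0.5,1.9,21.5,0,0,0],[0.9,3.3,28.5,0,0,0],[1.4,5.2,35.5,0,0,0],[2,7.4,42.3,0,0,0],[2.8,10.1,48.9,0,0,0],[3.6,13.1,55.4,0,0,0],[4.5,16.5,61.7,0,0,0],[5.6,20.2,67.8,0,0,0]]]'
```

```text
clock: 21.0
tool_pos: [0.4749, -0.0076, 0.0904]
orientation: [-180.0, 0.2, 74.6]
force: [4.8, -17.0, -0.5]
opening: 0.0109
```

```bash
python3 -m pendant '[[[1,3.6,6,0,0,0],[2.1,7.8,11.6,0,0,0],[3.4,12.5,17,0,0,0],[4.8,17.6,22,0,0,0],[6.3,23,26.6,0,0,0],[7.8,28.4,31,0,0,0],[9.4,34.2,35,0,0,0],[11.1,40.3,38.5,0,0,0],[12.8,46.5,41.7,0,0,0],[14.6,53,44.5,0,0,0]]]'
```

```text
clock: 22.25
tool_pos: [0.4895, 0.0443, 0.137]
orientation: [180.0, 0.3, 74.6]
force: [-3.5, -17.0, 20.9]
opening: 0.0115
```

```bash
python3 -m pendant '[[[1.8,6.5,2.4,0,0,0],[3.6,13.2,4.4,0,0,0],[5.5,20,6,0,0,0],[7.4,26.8,7.1,0,0,0],[9.3,33.7,7.9,0,0,0],[11.2,40.7,8.1,0,0,0],[13.1,47.6,8,0,0,0],[15,54.5,7.4,0,0,0],[16.9,61.4,6.4,0,0,0],[18.8,68.2,5,0,0,0]]]'
```

```text
clock: 23.5
tool_pos: [0.5092, 0.1153, 0.1405]
orientation: [179.9, 0.1, 74.6]
force: [3.2, -6.8, 1.4]
opening: 0.0108
```

```bash
python3 -m pendant '[[[1.8,6.7,-1.8,0,0,0],[3.7,13.3,-4.1,0,0,0],[5.4,19.7,-6.8,0,0,0],[7.2,26,-9.8,0,0,0],[8.8,32.1,-13.3,0,0,0],[10.5,38,-17.1,0,0,0],[12,43.7,-21.3,0,0,0],[13.5,49.1,-25.8,0,0,0],[14.9,54.2,-30.6,0,0,0],[16.3,59,-35.8,0,0,0]]]'
```

```text
clock: 24.75
tool_pos: [0.5255, 0.1744, 0.1042]
orientation: [180.0, 0.0, 74.6]
force: [1.6, -5.5, 2.2]
opening: 0.0109
```

```bash
python3 -m pendant '[[[1,3.8,-4.5,0,0,0],[2,7.4,-9.2,0,0,0],[3,10.7,-14.1,0,0,0],[3.8,13.8,-19.2,0,0,0],[4.6,16.7,-24.4,0,0,0],[5.3,19.3,-29.8,0,0,0],[6,21.6,-35.3,0,0,0],[6.5,23.7,-40.9,0,0,0],[7,25.5,-46.6,0,0,0],[7.4,27,-52.3,0,0,0]]]'
```

```text
clock: 26.0
tool_pos: [0.533, 0.2014, 0.0519]
orientation: [180.0, 0.0, 74.6]
force: [2.4, -5.2, 2.6]
opening: 0.0104
```

```bash
python3 -m pendant '[[[0.2,0.7,-3,0,0,0],[0.3,1.2,-6,0,0,0],[0.4,1.7,-9,0,0,0],[0.5,2.1,-12,0,0,0],[0.6,2.5,-15,0,0,0],[0.7,2.8,-18,0,0,0],[0.7,2.9,-20,0,0,0],[0.7,2.9,-20,0,0,0]]]'
```

```text
clock: 27.0
tool_pos: [0.5339, 0.2049, 0.0318]
orientation: [179.9, -0.0, 74.6]
force: [5.4, -3.5, 1.9]
opening: 0.0108
```

```bash
python3 -m pendant '[[[0,0,-1.5,0,0,0],[0,0,-3,0,0,0],[0,0,-4,0,0,0],[0,0,-5,0,0,0],[0,0,-5,0,0,0],[0,0,-5,0,0,0]]]'
python3 - <<'E'
from h import *
t=snap('scene','scene5');s=snap('top','top5')
b=cv2.resize(t['pixels'][120:225,245:365,::-1],(480,420),interpolation=cv2.INTER_CUBIC)
cv2.imwrite('pics/v5.png',b)
Q=pts(t);h=np.array([.5411,.0788]);a=np.radians(-15.4);hx=np.array([np.cos(a),np.sin(a)]);hy=np.array([-hx[1],hx[0]])
rel=Q[...,:2]-h;X=rel@hx;Y=rel@hy;d=t['pixels'].max(2)<80
for lo,hi in((-.075,-.055),(.01,.04),(.04,.075)):
    k=(X>lo)&(X<hi)&(abs(Y-.12)<.02)&d&(Q[...,2]>.025)&(Q[...,2]<.09);print(lo,k.sum(),np.percentile(Q[...,2][k],[20,50,80]).round(4) if k.any() else'')
for y in(25,40,55,70):
    k=(abs(Y*1000-y)<6)&(X>0)&(X<.055);print(y,k.sum(),np.percentile(Q[...,2][k],[10,50,90]).round(4))
E
```

```text
clock: 27.75
tool_pos: [0.534, 0.2052, 0.0268]
orientation: [179.9, -0.1, 74.6]
force: [4.2, -2.9, 2.5]
opening: 0.0109
-0.075 1 [0.048 0.048 0.048]
0.01 20 [0.0496 0.0513 0.0532]
0.04 21 [0.0493 0.051  0.0524]
25 41 [0.0612 0.0635 0.0654]
40 40 [0.0633 0.0649 0.0665]
55 41 [0.0636 0.066  0.0675]
70 38 [0.0642 0.0671 0.0692]
```

View pics/v5.png

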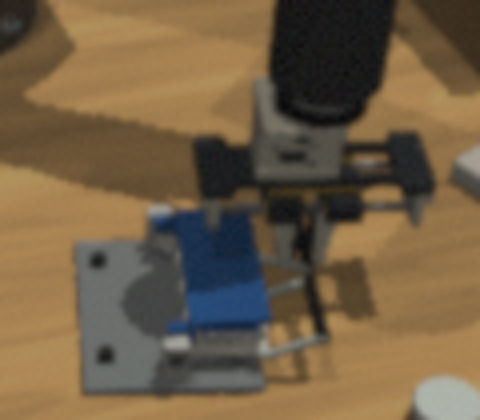

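The pair is over with the blue leaf's back up. The white leaf is at about 0.04 rad and the blue at about 3.06. I press 3 mm more for margin, hold, then compute the return arc.

```bash
python3 -m pendant '[[[0,0,-1,0,0,0],[0,0,-2,0,0,0],[0,0,-3,0,0,0],[0,0,-3,0,0,0],[0,0,-3,0,0,0]]]'
python3 - <<'E'
import numpy as np
def arc(a0,a1,n=10):
    for a in np.linspace(a0,a1,n+1)[1:]:
        dY=-120*(np.cos(a)-np.cos(a0));dZ=120*(np.sin(a)-np.sin(a0));print([round(float(v),1) for v in(.2656*dY,.9641*dY,dZ)],end=',')
    print()
k=[3.09,2.5,1.9,1.3,.7,.15]
for p,q in zip(k,k[1:]): arc(p,q)
E
```

```text
clock: 28.48
tool_pos: [0.5341, 0.2054, 0.0238]
orientation: [179.9, -0.1, 74.6]
force: [4.1, -1.4, 3.2]
opening: 0.011
[-0.2, -0.6, 7.1],[-0.4, -1.5, 14.1],[-0.8, -2.9, 21.0],[-1.3, -4.6, 27.8],[-1.9, -6.7, 34.6],[-2.5, -9.2, 41.2],[-3.3, -12.1, 47.6],[-4.2, -15.3, 53.8],[-5.2, -18.9, 59.8],[-6.3, -22.9, 65.6],
[-1.2, -4.3, 5.6],[-2.5, -9.0, 11.0],[-3.8, -13.9, 16.1],[-5.3, -19.1, 20.8],[-6.8, -24.6, 25.2],[-8.4, -30.3, 29.3],[-10.0, -36.3, 33.0],[-11.7, -42.4, 36.3],[-13.4, -48.8, 39.2],[-15.2, -55.3, 41.7],
[-1.8, -6.6, 2.1],[-3.7, -13.4, 3.8],[-5.6, -20.2, 5.1],[-7.5, -27.1, 6.0],[-9.4, -34.0, 6.4],[-11.3, -41.0, 6.4],[-13.2, -47.9, 5.9],[-15.1, -54.8, 5.1],[-17.0, -61.6, 3.8],[-18.8, -68.3, 2.1],
[-1.8, -6.6, -2.1],[-3.6, -13.1, -4.7],[-5.4, -19.5, -7.6],[-7.1, -25.6, -10.9],[-8.7, -31.6, -14.7],[-10.3, -37.3, -18.7],[-11.8, -42.8, -23.1],[-13.2, -48.0, -27.9],[-14.6, -52.9, -33.0],[-15.9, -57.5, -38.3],
[-1.1, -4.0, -5.2],[-2.1, -7.6, -10.5],[-3.0, -11.0, -16.1],[-3.9, -14.1, -21.9],[-4.7, -16.9, -27.8],[-5.3, -19.4, -33.9],[-5.9, -21.5, -40.1],[-6.4, -23.3, -46.5],[-6.8, -24.8, -52.9],[-7.1, -25.9, -59.4],
```

```bash
python3 -m pendant '[[[-0.2,-0.6,7,0,0,0],[-0.4,-1.5,14,0,0,0],[-0.8,-2.9,21,0,0,0],[-1.3,-4.6,27.8,0,0,0],[-1.9,-6.7,34.6,0,0,0],[-2.5,-9.2,41.2,0,0,0],[-3.3,-12.1,47.6,0,0,0],[-4.2,-15.3,53.8,0,0,0],[-5.2,-18.9,59.8,0,0,0],[-6.3,-22.9,65.6,0,0,0]]]'
```

```text
clock: 29.72
tool_pos: [0.5286, 0.1851, 0.0898]
orientation: [179.9, -0.4, 74.6]
force: [3.5, 8.6, 0.7]
opening: 0.0111
```

```bash
python3 -m pendant '[[[-1.2,-4.3,5.6,0,0,0],[-2.5,-9,11,0,0,0],[-3.8,-13.9,16.1,0,0,0],[-5.3,-19.1,20.8,0,0,0],[-6.8,-24.6,25.2,0,0,0],[-8.4,-30.3,29.3,0,0,0],[-10,-36.3,33,0,0,0],[-11.7,-42.4,36.3,0,0,0],[-13.4,-48.8,39.2,0,0,0],[-15.2,-55.3,41.7,0,0,0]]]'
```

```text
clock: 30.98
tool_pos: [0.514, 0.1312, 0.1337]
orientation: [179.7, -0.5, 74.7]
force: [-5.9, 14.3, 19.2]
opening: 0.0108
```

```bash
python3 -m pendant '[[[-1.8,-6.6,2.1,0,0,0],[-3.7,-13.4,3.8,0,0,0],[-5.6,-20.2,5.1,0,0,0],[-7.5,-27.1,6,0,0,0],[-9.4,-34,6.4,0,0,0],[-11.3,-41,6.4,0,0,0],[-13.2,-47.9,5.9,0,0,0],[-15.1,-54.8,5.1,0,0,0],[-17,-61.6,3.8,0,0,0],[-18.8,-68.3,2.1,0,0,0]]]'
```

```text
clock: 32.22
tool_pos: [0.4938, 0.0595, 0.134]
orientation: [179.9, -0.2, 74.6]
force: [-0.1, 2.0, 6.0]
opening: 0.011
```

```bash
python3 -m pendant '[[[-1.8,-6.6,-2.1,0,0,0],[-3.6,-13.1,-4.7,0,0,0],[-5.4,-19.5,-7.6,0,0,0],[-7.1,-25.6,-10.9,0,0,0],[-8.7,-31.6,-14.7,0,0,0],[-10.3,-37.3,-18.7,0,0,0],[-11.8,-42.8,-23.1,0,0,0],[-13.2,-48,-27.9,0,0,0],[-14.6,-52.9,-33,0,0,0],[-15.9,-57.5,-38.3,0,0,0]]]'
```

```text
clock: 33.48
tool_pos: [0.4767, 0.0004, 0.0942]
orientation: [-180.0, 0.0, 74.6]
force: [2.8, 3.7, 2.2]
opening: 0.0112
```

```bash
python3 -m pendant '[[[-1.1,-4,-5.2,0,0,0],[-2.1,-7.6,-10.5,0,0,0],[-3,-11,-16.1,0,0,0],[-3.9,-14.1,-21.9,0,0,0],[-4.7,-16.9,-27.8,0,0,0],[-5.3,-19.4,-33.9,0,0,0],[-5.9,-21.5,-40.1,0,0,0],[-6.4,-23.3,-46.5,0,0,0],[-6.8,-24.8,-52.9,0,0,0],[-7.1,-25.9,-57,0,0,0]]]'
```

```text
clock: 34.72
tool_pos: [0.4697, -0.0248, 0.037]
orientation: [-180.0, -0.0, 74.6]
force: [-2.7, 10.4, 1.5]
opening: 0.0112
```

```bash
python3 -m pendant '[[[-0.1,-0.5,-3,0,0,0],[-0.2,-0.8,-6,0,0,0],[-0.2,-0.9,-9,0,0,0],[-0.2,-0.9,-12,0,0,0],[-0.2,-0.9,-14,0,0,0],[-0.2,-0.9,-14,0,0,0]]]'
```

```text
clock: 35.48
tool_pos: [0.4694, -0.0258, 0.0231]
orientation: [-180.0, -0.0, 74.6]
force: [-1.2, 6.9, -1.3]
opening: 0.0112
```

```bash
python3 -m pendant '[[[0,0,-1.5,0,0,0],[0,0,-3,0,0,0],[0,0,-4,0,0,0],[0,0,-4,0,0,0]]]'
```

```text
clock: 35.98
tool_pos: [0.4695, -0.0259, 0.0206]
orientation: [180.0, 0.0, 74.6]
force: [-8.3, 8.5, 22.3]
opening: 0.0111
```

The blue leaf's stop is reached. Release and retreat.

```bash
python3 -m pendant '[[[0,0,2,0,0,0],[0,0,2,0,0,0],[0,0,2,0,0,0],[0,0,10,0,0,0],[0,0,30,0,0,0],[0,0,65,0,0,0],[0,-20,105,0,0,0],[0,-60,130,0,0,0],[0,-115,135,0,0,0],[0,-170,135,0,0,0]]]' 0.4 && python3 -m pendant '[[[0,-50,0,0,0,0],[-10,-100,0,0,0,0],[-20,-150,0,0,0,0],[-30,-200,0,0,0,0],[-40,-230,0,0,0,0],[-40,-230,0,0,0,0],[-40,-230,0,0,0,0]]]'
python3 - <<'E'
from h import *
t=snap('scene','scene6');s=snap('top','top6')
A=cv2.resize(s['pixels'][150:240,165:255,::-1],None,fx=4.4,fy=4.4,interpolation=cv2.INTER_CUBIC)
b=cv2.resize(t['pixels'][150:240,235:340,::-1],(400,396),interpolation=cv2.INTER_CUBIC)
cv2.imwrite('pics/v6.png',np.hstack([A,b]))
h=np.array([.5411,.0788]);a=np.radians(-15.4);hx=np.array([np.cos(a),np.sin(a)]);hy=np.array([-hx[1],hx[0]])
for c in(t,s):
    Q=pts(c);rel=Q[...,:2]-h;X=rel@hx*1000;Y=rel@hy*1000;Z=Q[...,2]*1000;d=c['pixels'].max(2)<80
    for sg in(-1,1):
        k=(X*sg>10)&(X*sg<75)&(abs(Y-120*sg)<20)&d&(Z>25)&(Z<90);print('bar',sg,k.sum(),np.percentile(Z[k],[20,50,80]).round(1) if k.any() else'')
    k=(abs(X)<60)&(Y>15)&(Y<80)&(Z>44)&(Z<62)
    if k.sum()>20:
        M=np.c_[X[k],Y[k],np.ones(k.sum())];f=np.linalg.lstsq(M,Z[k],rcond=None)[0];print('cassette top tilt',f[:2].round(3),'z',np.median(Z[k]).round(1),'ctr',((X[k].min()+X[k].max())/2).round(1),((Y[k].min()+Y[k].max())/2).round(1))
for o in(get_obs(),): print(o['tool_pos'],o['force'])
E
```

```text
clock: 37.22
tool_pos: [0.4701, -0.1976, 0.1562]
orientation: [179.9, -0.0, 74.6]
force: [1.7, -0.2, -0.7]
opening: 0.0264
clock: 38.1
tool_pos: [0.4295, -0.4258, 0.1547]
orientation: [-180.0, -0.0, 74.5]
force: [0.6, 0.2, -0.1]
opening: 0.0262
bar -1 33 [44.4 46.2 47.5]
bar 1 31 [46.2 48.4 50. ]
cassette top tilt [-0.017  0.047] z 53.5 ctr 3.0 46.4
bar -1 69 [41.  43.9 46.4]
bar 1 61 [44.5 47.5 50.1]
cassette top tilt [0.001 0.066] z 52.1 ctr 1.3 45.6
[ 0.42994031 -0.42529451  0.15490151] [-0.05415677 -0.33366597  0.26030228]
```

View pics/v6.png

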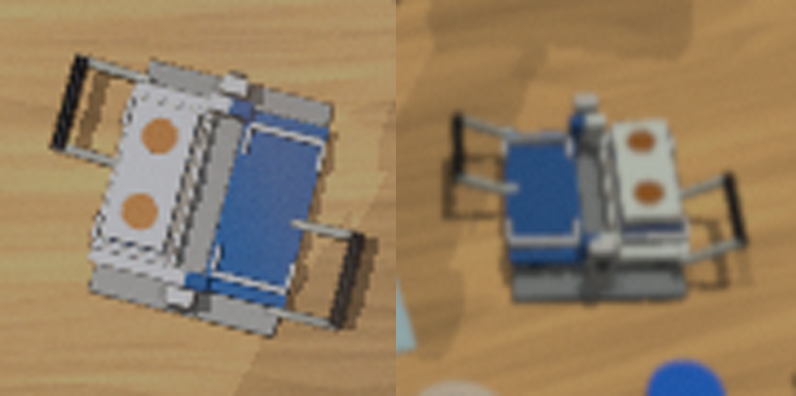

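White face up with two amber windows, in the white pocket at (150,175), and both leaves down. One cleaner tilt check on inner pixels, using the flat blue leaf floor as the reference.

Run:
```python
from h import *
h=np.array([.5411,.0788]);a=np.radians(-15.4);hx=np.array([np.cos(a),np.sin(a)]);hy=np.array([-hx[1],hx[0]])
ps={'top':[], 'scene':[]}
for i in range(3):
  for n in ps: ps[n].append(snapshot(n))
for n,L in ps.items():
    c=dict(L[0]);c['depth']=np.mean([x['depth'] for x in L],0)
    Q=pts(c);rel=Q[...,:2]-h;X=rel@hx*1000;Y=rel@hy*1000;Z=Q[...,2]*1000
    for nm,y0,z0,z1 in(('cassette',47,47,58),('blue floor',-47,22,32)):
        k=(abs(X)<45)&(abs(Y-y0)<17)&(Z>z0)&(Z<z1)
        M=np.c_[X[k],Y[k]-y0,np.ones(k.sum())];f,r=np.linalg.lstsq(M,Z[k],rcond=None)[:2]
        s=np.sqrt(r[0]/k.sum()); e=s*np.sqrt(np.diag(np.linalg.inv(M.T@M)));print(n,nm,k.sum(),f.round(3),'+-',e.round(3))
# bystanders: changed pixels vs start outside cradle/cassette
for n in('top','scene'):
    A=pickle.load(open(f'pics/{n}0.pkl','rb'));P=pts(A);B=ps[n][0]
    print(n,[(nm,int(np.abs(A['pixels'][v-6:v+7,u-6:u+7].astype(int)-B['pixels'][v-6:v+7,u-6:u+7]).mean())) for nm,u,v in ((('dish',264,141),('tub',216,123),('jar',170,130),('brush',319,158),('timer',103,221),('spare',388,195)) if n=='top' else (('dish',250,249),('tub',310,246),('jar',355,229),('brush',185,245),('timer',370,163),('spare',102,232)))])
```

```text
top cassette 271 [6.0000e-03 6.0000e-02 5.2249e+01] +- [0.004 0.011 0.106]
top blue floor 259 [4.0000e-03 9.0000e-03 2.6478e+01] +- [0.004 0.011 0.108]
scene cassette 179 [-2.0000e-03  5.9000e-02  5.4057e+01] +- [0.003 0.008 0.076]
scene blue floor 174 [-1.0000e-03 -5.0000e-03  2.7917e+01] +- [0.003 0.008 0.074]
top [('dish', 7), ('tub', 6), ('jar', 7), ('brush', 50), ('timer', 8), ('spare', 32)]
scene [('dish', 5), ('tub', 3), ('jar', 4), ('brush', 5), ('timer', 6), ('spare', 3)]
```

Both cameras give the cassette top about 0.06 rad of slope, while the bars put the white leaf at about 0.02–0.03. The tilt within the pocket is therefore probably fine but uncertain. There is time to spare, so a light fingertip press on the cassette's handle side will bring the leaf to its stop and seat the cassette.

```bash
python3 -m pendant '[[[5,30,0,0,0,0],[18,85,0,0,0,0],[32,145,0,0,0,0],[46,205,0,0,0,0],[60,265,0,0,0,0],[74,325,0,0,0,0],[88,385,0,0,0,0],[102,445,0,0,0,0],[115,505,0,0,0,0],[124,545,0,0,0,0]]]' 1 && python3 -m pendant '[[[2.5,15,-10,0,0,0],[2.5,15,-40,0,0,0],[2.5,15,-65,0,0,0],[2.5,15,-82,0,0,0],[2.5,15,-90,0,0,0],[2.5,15,-94,0,0,0],[2.5,15,-94,0,0,0]]]'
```

```text
clock: 39.75
tool_pos: [0.554, 0.1219, 0.1549]
orientation: [180.0, -0.0, 74.7]
force: [-0.6, -0.3, -0.8]
opening: 0.0007
clock: 40.62
tool_pos: [0.5564, 0.1339, 0.0609]
orientation: [180.0, -0.0, 74.6]
force: [-0.7, -0.3, -0.5]
opening: 0.0007
```

```bash
python3 -m pendant '[[[0,0,-2,0,0,0],[0,0,-4,0,0,0],[0,0,-5,0,0,0],[0,0,-6,0,0,0],[0,0,-6,0,0,0]]]'; python3 -m pendant '[[[0,0,-1,0,0,0],[0,0,-2,0,0,0],[0,0,-2,0,0,0]]]'
```

```text
clock: 41.25
tool_pos: [0.5562, 0.134, 0.0546]
orientation: [-180.0, 0.0, 74.6]
force: [0.3, -0.4, -0.3]
opening: 0.0003
clock: 41.62
tool_pos: [0.5564, 0.1342, 0.0528]
orientation: [180.0, -0.0, 74.6]
force: [-0.5, 1.5, 2.3]
opening: 0.0004
```

```bash
python3 -m pendant '[[[0,0,-0.5,0,0,0],[0,0,-1,0,0,0],[0,0,-1,0,0,0]]]'; python3 -m pendant '[[[0,0,-0.4,0,0,0],[0,0,-0.8,0,0,0],[0,0,-0.8,0,0,0]]]'
```

```text
clock: 42.0
tool_pos: [0.5566, 0.1343, 0.0524]
orientation: [180.0, -0.0, 74.6]
force: [-3.0, 0.8, 7.8]
opening: 0.0003
clock: 42.38
tool_pos: [0.5567, 0.1344, 0.0522]
orientation: [179.9, -0.1, 74.6]
force: [-4.2, 1.4, 12.0]
opening: 0.0004
```

The press stops stiffly at z = 52.2. That is the same 1.1 mm offset as the seating contact on the blue floor, so the leaf is at its stop and the cassette is flat. Retreat and recheck.

```bash
python3 -m pendant '[[[0,0,5,0,0,0],[0,0,20,0,0,0],[0,0,50,0,0,0],[0,-5,90,0,0,0],[-10,-40,110,0,0,0],[-20,-90,110,0,0,0],[-32,-145,110,0,0,0],[-45,-205,110,0,0,0],[-58,-265,110,0,0,0],[-70,-320,110,0,0,0]]]' && python3 -m pendant '[[[-10,-60,0,0,0,0],[-25,-120,0,0,0,0],[-40,-180,0,0,0,0],[-50,-220,0,0,0,0],[-55,-240,0,0,0,0],[-55,-240,0,0,0,0],[-55,-240,0,0,0,0]]]'
python3 - <<'E'
from h import *
h=np.array([.5411,.0788]);a=np.radians(-15.4);hx=np.array([np.cos(a),np.sin(a)]);hy=np.array([-hx[1],hx[0]])
ps={'top':[], 'scene':[]}
for i in range(3):
  for n in ps: ps[n].append(snapshot(n))
for n,L in ps.items():
    c=dict(L[0]);c['depth']=np.mean([x['depth'] for x in L],0)
    Q=pts(c);rel=Q[...,:2]-h;X=rel@hx*1000;Y=rel@hy*1000;Z=Q[...,2]*1000;d=c['pixels'].max(2)<80
    for nm,y0,z0,z1 in(('cassette',47,47,58),('blue floor',-47,22,32)):
        k=(abs(X)<45)&(abs(Y-y0)<17)&(Z>z0)&(Z<z1)
        M=np.c_[X[k],Y[k]-y0,np.ones(k.sum())];f,r=np.linalg.lstsq(M,Z[k],rcond=None)[:2];print(n,nm,k.sum(),f.round(3))
    for sg in(-1,1):
        k=(X*sg>10)&(X*sg<75)&(abs(Y-120*sg)<20)&d&(Z>25)&(Z<90);print('bar',sg,k.sum(),np.median(Z[k]).round(1) if k.any() else'')
    hsv=cv2.cvtColor(c['pixels'],cv2.COLOR_RGB2HSV);m=(cv2.inRange(hsv,(3,100,90),(20,255,255))>0)&(abs(X)<50)&(abs(Y-47)<20)
    w,l,st,ce=cv2.connectedComponentsWithStats(m.astype(np.uint8))
    q=[(ray(c,*ce[i],.051)[:2]-h)*1000 for i in range(1,w) if st[i,4]>15];print('windows',[(round(p@hx,1),round(p@hy,1)) for p in q])
o=get_obs();print(o['clock'],o['tool_pos'],o['force'])
E
```

```text
clock: 43.62
tool_pos: [0.4855, -0.188, 0.1618]
orientation: [180.0, -0.0, 74.6]
force: [0.7, 0.1, 0.1]
opening: 0.0003
clock: 44.5
tool_pos: [0.4314, -0.4252, 0.161]
orientation: [-180.0, -0.0, 74.6]
force: [0.4, 0.6, -0.6]
opening: 0.0006
top cassette 267 [5.0000e-03 3.9000e-02 5.1534e+01]
top blue floor 256 [-1.0000e-03 -1.2000e-02  2.6254e+01]
bar -1 71 44.0
bar 1 60 44.3
windows [(np.float64(31.6), np.float64(46.0)), (np.float64(-28.4), np.float64(46.0))]
scene cassette 174 [0.0000e+00 4.3000e-02 5.3111e+01]
scene blue floor 174 [-3.0000e-03 -0.0000e+00  2.8095e+01]
bar -1 32 46.3
bar 1 30 46.4
windows [(np.float64(-29.6), np.float64(47.0)), (np.float64(31.1), np.float64(46.7))]
44.8 [ 0.43164265 -0.42535738  0.16110926] [-0.42425457 -0.88473755 -0.3803243 ]
```

The bars are now level, so the leaf is at 0, but the cassette top still shows about 0.04 rad. Checking whether that slope is a measurement artefact, using the cassette on the bench at the start, seated in blue, and the spare.

Run:
```python
from h import *
def fit(c,cx,cy,yaw,z0,z1,tag,hw=17):
    a=np.radians(yaw);hx=np.array([np.cos(a),np.sin(a)]);hy=np.array([-hx[1],hx[0]])
    Q=pts(c);rel=Q[...,:2]-np.array([cx,cy]);X=rel@hx*1000;Y=rel@hy*1000;Z=Q[...,2]*1000
    k=(abs(X)<45)&(abs(Y)<hw)&(Z>z0)&(Z<z1);M=np.c_[X[k],Y[k],np.ones(k.sum())];f,r=np.linalg.lstsq(M,Z[k],rcond=None)[:2]
    e=np.sqrt(r[0]/k.sum()*np.diag(np.linalg.inv(M.T@M)));print(tag,k.sum(),f.round(3),e.round(3))
L=lambda f:pickle.load(open(f'pics/{f}.pkl','rb'))
for n in('top0','scene0'):
    fit(L(n),.5452,-.2395,-21.6,15,34,n+' cassette bench')
fit(L('scene2'),.5286,.0335,-15.4,44,60,'scene2 cassette in blue')
now=[snapshot('scene') for _ in range(6)]+[snapshot('top') for _ in range(6)]
for i,n in((0,'scene'),(6,'top')):
    c=dict(now[i]);c['depth']=np.mean([x['depth'] for x in now[i:i+6]],0)
    pickle.dump(c,open(f'pics/{n}7.pkl','wb'))
    for hw in(10,17,22): fit(c,.5536,.1241,-15.4,46,58,n+f' now hw{hw}',hw)
    # edge band profiles
    a=np.radians(-15.4);hx=np.array([np.cos(a),np.sin(a)]);hy=np.array([-hx[1],hx[0]]);Q=pts(c);rel=Q[...,:2]-[.5411,.0788];X=rel@hx*1000;Y=rel@hy*1000
    for xl in((-50,-20),(-20,20),(20,50)): print(xl,[(y,float(np.median(Q[...,2][(X>xl[0])&(X<xl[1])&(abs(Y-y)<3)]*1000).round(1))) for y in range(17,84,5)])
print(get_obs()['clock'])
```

```text
top0 cassette bench 256 [ 1.0000e-03 -4.1000e-02  2.3048e+01] [0.008 0.02  0.201]
scene0 cassette bench 211 [-3.0000e-03 -5.0000e-03  2.5097e+01] [0.005 0.012 0.119]
scene2 cassette in blue 176 [-4.000e-03 -4.600e-02  5.321e+01] [0.005 0.013 0.132]
scene now hw10 98 [2.0000e-03 3.3000e-02 5.3163e+01] [0.003 0.012 0.069]
scene now hw17 171 [4.000e-03 4.600e-02 5.311e+01] [0.002 0.005 0.051]
scene now hw22 222 [3.0000e-03 4.3000e-02 5.3129e+01] [0.002 0.004 0.046]
(-50, -20) [(17, 28.1), (22, 34.6), (27, 51.9), (32, 52.1), (37, 52.8), (42, 52.9), (47, 53.0), (52, 53.8), (57, 53.6), (62, 53.8), (67, 54.5), (72, 54.2), (77, 34.6), (82, nan)]
(-20, 20) [(17, 28.1), (22, 43.0), (27, 52.8), (32, 52.6), (37, 52.5), (42, 52.4), (47, 53.4), (52, 53.4), (57, 53.2), (62, 53.8), (67, 53.9), (72, 53.5), (77, 27.5), (82, 29.9)]
(20, 50) [(17, 28.3), (22, 51.0), (27, 52.3), (32, 52.8), (37, 52.9), (42, 52.9), (47, 53.7), (52, 53.2), (57, 54.0), (62, 54.1), (67, 53.8), (72, 54.2), (77, 34.9), (82, 35.0)]
top now hw10 157 [-3.0000e-03  6.7000e-02  5.1344e+01] [0.004 0.017 0.099]
top now hw17 267 [-6.000e-03  5.300e-02  5.132e+01] [0.003 0.008 0.077]
top now hw22 342 [-5.0000e-03  4.4000e-02  5.1313e+01] [0.003 0.005 0.068]
(-50, -20) [(17, 27.2), (22, 47.5), (27, 50.6), (32, 51.4), (37, 51.3), (42, 51.3), (47, 51.4), (52, 52.0), (57, 51.6), (62, 52.0), (67, 52.0), (72, 51.5), (77, 30.6), (82, 1.3)]
(-20, 20) [(17, 26.9), (22, 43.5), (27, 50.5), (32, 49.8), (37, 51.0), (42, 51.2), (47, 51.3), (52, 51.9), (57, 52.1), (62, 51.9), (67, 52.0), (72, 52.2), (77, 26.7), (82, 1.5)]
(20, 50) [(17, 26.6), (22, 47.4), (27, 50.8), (32, 51.3), (37, 50.7), (42, 51.0), (47, 51.1), (52, 51.3), (57, 51.8), (62, 51.4), (67, 52.3), (72, 52.0), (77, 27.6), (82, -1.9)]
45.4
  return _methods._mean(a, axis=axis, dtype=dtype,
  ret = ret.dtype.type(ret / rcount)
```

```bash
python3 - <<'E' 2>/dev/null
from h import *
a=np.radians(-15.4);hx=np.array([np.cos(a),np.sin(a)]);hy=np.array([-hx[1],hx[0]])
for n in('scene','top'):
    c=pickle.load(open(f'pics/{n}7.pkl','rb'));Q=pts(c);rel=Q[...,:2]-[.5411,.0788];X=rel@hx*1000;Y=rel@hy*1000
    print(n)
    for xl in((-62,-50),(-50,-35),(-35,-12),(-12,0),(0,35),(35,50),(50,62)): print(xl,[(y,float(np.median(Q[...,2][(X>xl[0])&(X<xl[1])&(abs(Y-y)<2.5)]*1000).round(1))) for y in range(-84,-10,4)])
c=pickle.load(open('pics/scene7.pkl','rb'));t=pickle.load(open('pics/top7.pkl','rb'))
A=cv2.resize(t['pixels'][160:230,170:250,::-1],None,fx=5,fy=5,interpolation=cv2.INTER_CUBIC);B=cv2.resize(c['pixels'][165:230,240:335,::-1],(400,350),interpolation=cv2.INTER_CUBIC)
cv2.imwrite('pics/v7.png',np.hstack([A,B]))
E
```

```text
scene
(-62, -50) [(-84, 1.8), (-80, 0.2), (-76, 1.3), (-72, 29.5), (-68, 29.3), (-64, 32.1), (-60, 30.1), (-56, 30.8), (-52, 30.0), (-48, 28.9), (-44, 29.3), (-40, 31.8), (-36, 31.5), (-32, 31.4), (-28, 31.8), (-24, 33.3), (-20, 31.1), (-16, 37.4), (-12, 28.4)]
(-50, -35) [(-84, nan), (-80, 0.2), (-76, 33.0), (-72, 28.1), (-68, 28.4), (-64, 28.1), (-60, 27.7), (-56, 27.9), (-52, 27.6), (-48, 27.3), (-44, 28.6), (-40, 28.4), (-36, 28.1), (-32, 28.6), (-28, 28.1), (-24, 28.2), (-20, 28.6), (-16, 33.3), (-12, 28.1)]
(-35, -12) [(-84, 1.3), (-80, 0.1), (-76, 26.6), (-72, 27.8), (-68, 28.2), (-64, 28.7), (-60, 28.5), (-56, 27.4), (-52, 28.5), (-48, 28.0), (-44, 28.5), (-40, 28.2), (-36, 28.2), (-32, 28.2), (-28, 28.2), (-24, 28.0), (-20, 28.4), (-16, 28.4), (-12, 28.0)]
(-12, 0) [(-84, 27.3), (-80, 2.2), (-76, 27.5), (-72, 28.9), (-68, 29.4), (-64, 28.6), (-60, 28.2), (-56, 28.1), (-52, 28.1), (-48, 28.1), (-44, 27.8), (-40, 29.5), (-36, 27.6), (-32, 27.6), (-28, 28.1), (-24, 28.4), (-20, 28.2), (-16, 27.9), (-12, 27.5)]
(0, 35) [(-84, 1.3), (-80, 1.2), (-76, 27.7), (-72, 28.7), (-68, 28.
[... 1801 characters left out ...]
7.0), (-64, 26.7), (-60, 25.9), (-56, 26.2), (-52, 25.2), (-48, 26.4), (-44, 26.9), (-40, 26.2), (-36, 27.0), (-32, 26.5), (-28, 26.5), (-24, 26.2), (-20, 26.2), (-16, 26.2), (-12, 25.4)]
(35, 50) [(-84, -0.2), (-80, 0.7), (-76, 32.1), (-72, 26.7), (-68, 25.9), (-64, 26.2), (-60, 26.1), (-56, 26.2), (-52, 26.2), (-48, 26.4), (-44, 26.3), (-40, 25.8), (-36, 27.1), (-32, 26.7), (-28, 26.7), (-24, 25.3), (-20, 27.8), (-16, 32.5), (-12, 24.3)]
(50, 62) [(-84, -1.0), (-80, -1.0), (-76, 32.7), (-72, 27.8), (-68, 30.2), (-64, 26.4), (-60, 30.1), (-56, 33.2), (-52, 32.7), (-48, 27.1), (-44, 25.7), (-40, 27.5), (-36, 26.8), (-32, 25.5), (-28, 30.0), (-24, 31.7), (-20, 27.5), (-16, 31.0), (-12, 26.2)]
```

View pics/v7.png

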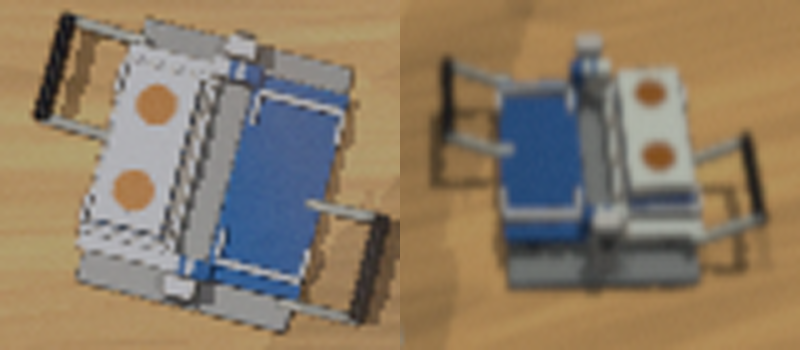

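The cause is now clear. In both cameras the handle arm's inner end, at hinge-frame x ≈ -6 mm, stands about 2 mm above the blue pocket floor near the handle side. The cassette rests on that arm end with about 0.04 rad of tilt in either leaf, below the 0.06 limit. This comes from the cradle's shape, so there is nothing to mend. Handing in.

```bash
python3 -c "
from plant import *
print(get_obs()['clock']); print(close_job())"
```

```text
45.4
the job is handed in; nothing more can be done
None
```

I turned the cassette over and handed the job in at 45.4 s; no verdict was reported. I laid it blue face up in the blue leaf, folded the white leaf over, and swung the closed pair across by the blue handle. I then folded the empty blue leaf home and pressed the cassette lightly, about 12 N, with the shut fingertips. The highest force I read was about 27 N at the wrist, while swinging the pair over.

**Last checks:**
- **Cassette:** it lies white face up in the white pocket, windows visible. Its centre is about 1.5 mm along the hinge, up to 1 mm across it and 1 mm in height from nest_white.
- **Leaves:** both handle bars are at the same height within 0.3 mm, so both leaves are flat. The gripper is clear of everything.
- **Step 2 margin:** before the turn, the folded white leaf measured about 3.08 rad against the 3.04 limit.

**What disagreed:**
- **Tilt:** the cassette top slopes 0.04–0.05 rad towards the handle, and it sloped about the same in the blue leaf. The limit is 0.06 rad. It appears to rest on a handle arm end standing about 2 mm above the pocket floor. I measured that arm end on the blue leaf and assume it is the same on the white one.
- **Bystanders:** the scene view shows none of them moved. The top view differed from the start at the brush and the spare cassette; I put that down to the arm or its shadow and did not check it further.

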